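# Put the pigment pots away in order of shade

## Task

Slide the clear cover of the pigment case all the way back, stand the four pigment pots upright in its four wells in order of shade, one in each, the lightest at the end with the pale chip and the darkest at the end with the black chip, then slide the cover fully shut. Do not tip any pot over.

Things in the scene. Friction and masses are not known exactly. Their poses are not given: they have to be found in the camera images.
- pot_cream: loose closed pigment pot, pale cream (the lightest) cylinder 34 mm across and 46 mm tall (cap the same colour, thin gold band under it), about 60 g; origin at the centre of its underside, z up
- pot_caramel: loose closed pigment pot, caramel orange-brown (second lightest) cylinder 34 mm across and 46 mm tall (cap the same colour, thin gold band under it), about 60 g; origin at the centre of its underside, z up
- pot_chestnut: loose closed pigment pot, dark reddish chestnut-brown (second darkest) cylinder 34 mm across and 46 mm tall (cap the same colour, thin gold band under it), about 60 g; origin at the centre of its underside, z up
- pot_espresso: loose closed pigment pot, nearly black espresso (the darkest) cylinder 34 mm across and 46 mm tall (cap the same colour, thin gold band under it), about 60 g; origin at the centre of its underside, z up
- case: fixed rose case. Origin: underside, centre of the row of four wells; y runs along the row, x away from the robot. Well centres x = 0, y = -81, -27, 27, 81 mm; each 64 (x) by 50 (y) mm inside, floor 4 mm above the table. Dividers 10 mm high, walls at x = +-34 mm 14 mm high; end walls at y = +-124 mm, 32 mm thick, x -36 to 138 mm, 64 mm high, each with a shade chip on top. Behind the wells a low tray
- chip_pale: pale ivory flat shade chip, 64 x 28 x 4 mm, fixed on top of one end wall of the case (124 mm from the case's origin along its y axis, on either side; the other chip is at the other end): marks the lightest end of the row. Origin at the centre of its underside
- chip_dark: black flat shade chip, 64 x 28 x 4 mm, fixed on top of one end wall of the case (124 mm from the case's origin along its y axis, on either side; the other chip is at the other end): marks the darkest end of the row. Origin at the centre of its underside
- cover (a joint): clear cover sliding along the case's +x (m): 0 = shut over the wells, 0.100 = fully back at its stop, wells open. Friction about 1.5 N, stays where left; starts at 0 to 0.020. Plate 70 x 214 x 4 mm, underside 56 mm and top 60 mm above the table: pots standing in the wells (tops at 50 mm) pass under it
- cover_grip (a point): middle of the top of the cover's brass grip ridge, a bar 12 mm thick (case x), 80 mm long (case y) that rises 26 mm above the cover's top face, 86 mm above the table; moves with the cover, lies at case x = -26 mm when shut and +74 mm when fully back
Things that resemble listed ones, but are neither listed nor needed, are in the scene too. Leave any purple look-alike of the pot_cream alone.

How it is judged:
By the outcome, as a careful person would: the job done as asked, in the order asked, and still so for the second after the job is handed in, with the robot touching nothing.
It also fails if it takes over 115 s, if anything falls off the work surface, if the arm or the gripper's body presses on something with over 40 N, if the wrist force passes 120 N, or if a joint passes its speed limit or range.

## Robot

A 6-joint arm with a two-finger parallel gripper is mounted at the origin on the work surface. World frame = base frame: x ahead of the robot, y to its left, z up, the work surface at z = 0. Lengths are in m, angles in rad, forces in N, time in s.
With the tool pointing down it reaches from about 0.35 to 0.85 m from the base axis. Payload 8.1 kg.
Tool frame: the origin (TCP) lies at the very end of the fingers, on their centre line; the grasp point (between the pads) lies ctrl.hold_point_z behind it (ctrl.hold_point_z is the distance from the TCP to the grasp point, in m); z points along the fingers, y is the line along which they close (so a half turn about z gives the same grasp; the last joint's range is limited). The gripper opens to 85 mm and grips with 20 to 120 N. Pads are 22 mm wide; open, the fingers measure 114 mm over their backs; the gripper's body (76 mm by 85 mm) begins 54 mm behind the grasp point. The pads swing forward as they close: fully open they stand 13 mm farther back than shut.
Start: joints at [1.25, 0.13, 1.488, -0, 1.523, -0.085], TCP at [0.14, 0.583, 0.231] pointing down, gripper open.
Joint ranges: [-2.96, 2.96], [-0.89, 2.26], [0.02, 2.5], [-1.34, 4.48], [0, 2.73], [-2.66, 2.66]. Speed limits (rad/s): [2.39, 2.39, 2.79, 3.14, 3.14, 3.14].

## Interface

Orientations are given as a rotation vector (axis times angle).
In Python, from workcell import ctrl, snapshot, look_for, masks_of gives the robot as it stands. The module is installed in compiled form; this text tells all that it offers.
- The arm moves only by the tool step_arm, never from a script. Its argument "increments" is a list of rows, each a list of 7 numbers: the shift along the world's x, y, z in m, then the turn, a rotation vector about the world's x, y, z in rad, then the gripper command: -1 is fully open, 1 is shut, values between are in proportion. A call has 1 to 10 rows; each row shifts and turns the commanded pose from where the row before left it; what a row does not reach is not made up. A row lasts 1/12 s, in which the tool goes at most 41.7 mm and 7.16 degrees, less where a joint would pass 70% of its speed; a pose out of reach is approached as far as the arm can. A call with a gripper value outside its range is refused whole. The fingers move at their own pace and stop on an object; the grip force is fixed at half the most. Time passes only in rows, so rows that do not move let the fingers close. It gives the time, the measured TCP pose, the force, the opening and the grip force at its end, in the units of the state.
- ctrl.state(): the state, without advancing time (a new reading comes with each control period).
- snapshot(name): name is "scene" or "side" or "wrist"; returns a dict with "frame" (384x512x3 uint8, blue, green, red), "depth" (384x512 float32, m along the optical axis (not along the pixel's ray), 0 where there is no reading), "mtx" (3x3 intrinsics, pixels), "extrinsics" (4x4, takes a point from camera to world coordinates); the wrist camera has in their place "T_tool_cam" (4x4, takes a point from camera to tool coordinates, whose origin is the TCP and whose axes are the flange's). Camera axes: x right, y up, looking along -z (the intrinsics and any distortion apply to the point x, -y, -z); pixel columns grow to the right and rows downward; lengths in m; the calibration is good to about 2 mm. A picture is of the moment at which its call begins: read the wrist's pose just before it.
- ctrl.job_done(): hands the job in; it is judged then, once.
Trained networks look in a picture, given as the dict that the camera call returned (one of the last four; its "shot" number tells which), for a name from the list of things; names that differ only in an ending like _2 or _b are one class to them, and where a whole thing is asked for, a point or a joint stands for the part that bears it (a point fixed in the world has none). Each returns a list of dicts, best first, with "p" (0 to 1); they miss things now and then, are a little off and sometimes report something else, mostly with a low value. They report only what shows in the picture. A call takes as long as a camera call. They do not tell look-alikes from the thing itself.
- look_for(picture, thing): "bbox" ([left, top, right, bottom] in pixels, round what is visible of it).
- masks_of(picture, thing): "pixels" (384x512 bool, what is visible of it) and "bbox" ([left, top, right, bottom] in pixels, round what is visible of it).
The state is a dict: "time": time; "joint_positions": joint angles; "dq": joint speeds; "effort": joint torques, N m; "eef_pos": TCP position; "tool_rot": TCP orientation; "ft_force": force on the tool from outside, world axes, zero at the start; "torque": the same for the moment, N m; "finger_gap": finger opening in m; "grasp_force": force on a finger pad.
Only numpy, scipy, OpenCV 4.12 (cv2) and the standard library are available. Lean on these libraries where they do the work, as an engineer would, in place of code of your own. Each camera call takes 0.05 s, during which the arm holds its last target. There are 200 camera calls.

## Working session

There is one attempt and no reset: what is moved stays moved. The work goes in short steps, Python scripts to look and compute and a tool call to move; the robot and the scene stay as the last step left them, time stands still between calls to the robot, and variables do not carry over. Pictures are saved under pics/ and viewed, at most 14 in all, crops included, and the job is handed in when it is done.

Besides the shell and the picture viewer there is one more tool, called after "Call:" in YAML: its name, and indented under it one key for each argument. step_arm: Moves the arm, as the interface text tells. Its arguments: {"type":"object","properties":{"increments":{"type":"array","items":{"type":"array","items":{"type":"number"}}}},"required":["increments"]}

```bash
mkdir -p pics
cat > h.py <<'E'
import numpy as np, cv2
from workcell import ctrl, snapshot, look_for, masks_of
from scipy.spatial.transform import Rotation as R
def ext(p,st=None):
    if 'extrinsics' in p: return p['extrinsics']
    T=np.eye(4);T[:3,:3]=R.from_rotvec(st['tool_rot']).as_matrix();T[:3,3]=st['eef_pos'];return T@p['T_tool_cam']
def cloud(p,st=None):
    d=p['depth'];v,u=np.indices(d.shape);K=p['mtx']
    c=np.stack([(u-K[0,2])/K[0,0]*d,-(v-K[1,2])/K[1,1]*d,-d],-1)
    T=ext(p,st);w=c@T[:3,:3].T+T[:3,3];w[d==0]=np.nan;return w
def ray(p,u,v,z,st=None):
    K=p['mtx'];T=ext(p,st);d=T[:3,:3]@np.array([(u-K[0,2])/K[0,0],-(v-K[1,2])/K[1,1],-1]);o=T[:3,3]
    return o+d*(z-o[2])/d[2]
E
cat > a.py <<'E'
from h import *
print(ctrl.hold_point_z, {k:np.round(v,3) for k,v in ctrl.state().items()})
ims=[]
for n in ['scene','side']:
    p=snapshot(n);w=cloud(p);ims.append(p['frame'].copy());print(n,[k for k in p],np.round(p['extrinsics'][:3,3],2))
    for t in ['pot_cream','pot_caramel','pot_chestnut','pot_espresso','chip_pale','chip_dark','cover_grip','case']:
        for m in masks_of(p,t)[:3]:
            if m['p']<.2: continue
            q=w[m['pixels']];q=q[~np.isnan(q[:,0])]
            zt=np.percentile(q[:,2],97) if len(q) else 0
            top=q[q[:,2]>zt-.006] if len(q) else np.zeros((1,3))
            col=p['frame'][m['pixels']].mean(0).astype(int)
            print(t,round(m['p'],2),np.round(m['bbox']),col,'zt',round(float(zt),3),'top mid',np.round((np.percentile(top,2,0)+np.percentile(top,98,0))/2,3),'ext',np.round(np.ptp(top,axis=0),3))
    cv2.imwrite(f'pics/{n}0.png',p['frame'])
cv2.imwrite('pics/both.png',cv2.resize(np.vstack(ims),None,fx=.78,fy=.78))
E
python3 a.py
```

```text
0.0187 {'time': np.float64(0.0), 'joint_positions': array([ 1.25 ,  0.131,  1.489,  0.   ,  1.523, -0.085]), 'dq': array([ 0.001,  0.001, -0.   , -0.   ,  0.   , -0.001]), 'effort': array([ 1.0000e-03, -5.6943e+01, -5.0053e+01, -0.0000e+00,  1.6000e-02,
       -0.0000e+00]), 'eef_pos': array([0.14 , 0.583, 0.23 ]), 'tool_rot': array([-3.690e-01, -3.119e+00,  3.000e-03]), 'ft_force': array([0.019, 0.268, 0.423]), 'torque': array([ 0.006,  0.014, -0.029]), 'grasp_force': np.float64(0.0), 'finger_gap': np.float64(0.085)}
scene ['frame', 'depth', 'mtx', 'extrinsics', 'shot'] [ 0.96 -0.35  0.75]
pot_cream 0.67 [212. 198. 227. 222.] [81 29 63] zt 0.048 top mid [ 0.455 -0.099  0.045] ext [0.033 0.031 0.006]
pot_cream 0.66 [187. 212. 202. 236.] [ 99 121 130] zt 0.048 top mid [ 0.456 -0.174  0.045] ext [0.036 0.032 0.007]
pot_cream 0.51 [154. 203. 171. 226.] [85 36 68] zt 0.047 top mid [ 0.397 -0.229  0.045] ext [0.034 0.032 0.007]
pot_caramel 0.61 [129. 230. 144. 254.] [ 39  76 114] zt 0.047 top mid [ 0.434 -0.31   0.045] ext [0.036 0.033 0.007]
pot_chestnut 0.78 [148. 298. 167. 323.] [16 31
[... 1341 characters left out ...]
 -0.133  0.044] ext [0.028 0.03  0.007]
pot_espresso 0.41 [237. 204. 264. 210.] [156 175 181] zt 0.07 top mid [0.519 0.012 0.067] ext [0.063 0.043 0.007]
chip_pale 0.48 [239. 201. 266. 209.] [160 181 186] zt 0.07 top mid [0.519 0.011 0.067] ext [0.061 0.043 0.006]
chip_dark 0.72 [240. 290. 273. 304.] [12 12 16] zt 0.069 top mid [0.447 0.249 0.067] ext [0.064 0.042 0.008]
cover_grip 0.55 [237. 213. 270. 289.] [118 124 140] zt 0.085 top mid [0.459 0.123 0.084] ext [0.032 0.078 0.009]
case 0.59 [186. 201. 274. 321.] [105 110 137] zt 0.065 top mid [0.534 0.156 0.072] ext [0.241 0.297 0.029]
case 0.56 [250. 129. 260. 148.] [26 37 69] zt 0.046 top mid [ 0.6   -0.337  0.044] ext [0.029 0.035 0.007]
```

View pics/both.png

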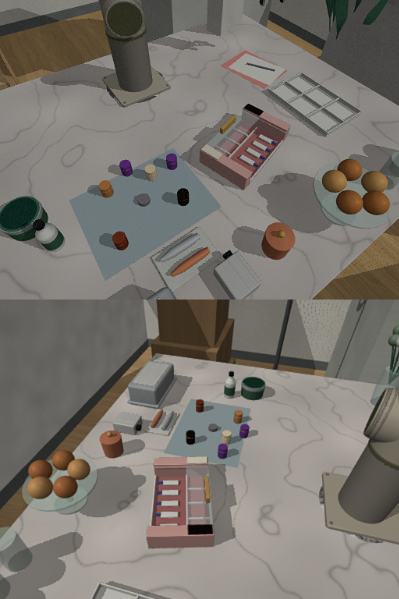

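```bash
cat > b.py <<'E'
from h import *
for n in ['scene','side']:
    p=snapshot(n);w=cloud(p);c=[]
    for t in ['chip_pale','chip_dark','cover_grip']:
        ms=masks_of(p,t)
        if not ms: print(n,t,'none');continue
        q=w[ms[0]['pixels']];q=q[~np.isnan(q[:,0])]
        lo=.066 if 'chip' in t else .080
        q=q[(q[:,2]>lo-.002)&(q[:,2]<lo+.010)]
        r=cv2.minAreaRect((q[:,:2]*1000).astype(np.float32));print(n,t,[np.round(x,1) for x in r],'med z',np.median(q[:,2]).round(4),len(q))
E
python3 b.py
```

```text
scene chip_pale [array([520.8,   8.7]), array([61.9, 26.8]), np.float64(17.7)] med z 0.0678 220
scene chip_dark [array([448.1, 245.7]), array([60.3, 29. ]), np.float64(16.6)] med z 0.0678 144
scene cover_grip [array([460.7, 121.4]), array([12.7, 82.1]), np.float64(17.7)] med z 0.0851 117
side chip_pale [array([519. ,   9.8]), array([60.3, 30.6]), np.float64(17.0)] med z 0.0672 188
side chip_dark [array([446.4, 248.2]), array([61. , 28.5]), np.float64(16.5)] med z 0.0672 379
side cover_grip [array([459.2, 121.5]), array([12. , 81.7]), np.float64(16.9)] med z 0.0849 164
```

The picture shows the case at about (245,145) in the upper view. The pale chip is on its -y end and the black chip on its +y end, and the ridge is nearly at the shut position. Cream (150,172), caramel (106,188), espresso (183,197) and chestnut (120,240) stand on the mat with two purple look-alikes. The case yaw is 17.0° and its origin is about (0.4836, 0.128). I'll open the cover first.

Call:
step_arm:
  increments:
    - [0.02, -0.03, -0.003, 0, 0, -0.1038, -1]
    - [0.02, -0.03, -0.003, 0, 0, -0.1038, -1]
    - [0.02, -0.03, -0.003, 0, 0, -0.1038, -1]
    - [0.02, -0.03, -0.003, 0, 0, -0.1038, -1]
    - [0.02, -0.03, -0.003, 0, 0, -0.1038, -1]
    - [0.02, -0.03, -0.003, 0, 0, -0.1038, -1]
    - [0.02, -0.03, -0.003, 0, 0, -0.1038, -1]
    - [0.02, -0.03, -0.003, 0, 0, -0.1038, -1]
    - [0.02, -0.03, -0.003, 0, 0, -0.1038, -1]
    - [0.02, -0.03, -0.003, 0, 0, -0.1038, -1]

```text
time: 2.13
eef_pos: [0.3408, 0.2819, 0.2014]
tool_rot: [1.874, 2.521, 0.001]
ft_force: [0.2, 0.8, -0.1]
finger_gap: 0.0853
grasp_force: 0.0
```

Call:
step_arm:
  increments:
    - [0.02, -0.027, -0.01, 0, 0, 0, -1]
    - [0.02, -0.027, -0.01, 0, 0, 0, -1]
    - [0.02, -0.027, -0.01, 0, 0, 0, -1]
    - [0.02, -0.027, -0.01, 0, 0, 0, -1]
    - [0.02, -0.027, -0.01, 0, 0, 0, -1]
    - [0.02, -0.027, -0.01, 0, 0, 0, -1]
    - [0, 0, 0, 0, 0, 0, -1]

```text
time: 2.72
eef_pos: [0.4618, 0.1168, 0.1395]
tool_rot: [1.873, 2.522, -0.004]
ft_force: [-0.0, 0.2, -0.1]
finger_gap: 0.0849
grasp_force: 0.0
```

```bash
cat > c.py <<'E'
from h import *
st=ctrl.state();p=snapshot('wrist');w=cloud(p,st)
print(np.round(st['eef_pos'],4))
ms=masks_of(p,'cover_grip')
for m in ms[:2]:
    q=w[m['pixels']];q=q[~np.isnan(q[:,0])];q=q[(q[:,2]>.078)]
    print(m['p'],m['bbox'],len(q))
    if len(q)>9:print([np.round(x,1) for x in cv2.minAreaRect((q[:,:2]*1000).astype(np.float32))],np.median(q[:,2]))
cv2.imwrite('pics/w1.png',p['frame'])
E
python3 c.py
```

```text
[0.4618 0.1168 0.1395]
0.72 [238.9, 43.2, 343.5, 303.7] 1786
[array([459.2, 120.5]), array([11.9, 80.5]), np.float64(16.4)] 0.08491329176975766
```

View pics/w1.png

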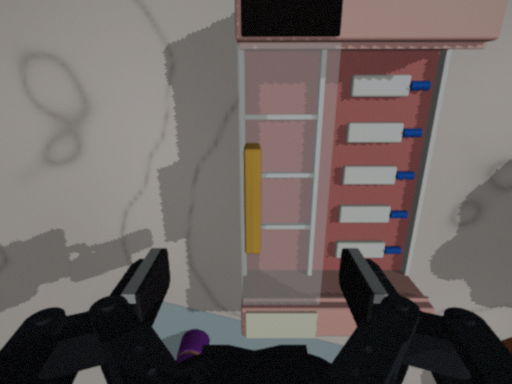

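The wrist view shows the ridge at (253,200), aligned with the jaws. It measures (0.4595, 0.121, 0.085). Going down onto it and gripping.

Call:
step_arm:
  increments:
    - [-0.001, 0.002, -0.02, 0, 0, 0, -1]
    - [-0.001, 0.002, -0.02, 0, 0, 0, -1]
    - [0, 0, -0.02, 0, 0, 0, -1]
    - [0, 0, -0.0145, 0, 0, 0, -0.3]
    - [0, 0, 0, 0, 0, 0, 1]
    - [0, 0, 0, 0, 0, 0, 1]
    - [0, 0, 0, 0, 0, 0, 1]
    - [0, 0, 0, 0, 0, 0, 1]
    - [0, 0, 0, 0, 0, 0, 1]
    - [0, 0, 0, 0, 0, 0, 1]

```text
time: 3.65
eef_pos: [0.4593, 0.1258, 0.0684]
tool_rot: [1.867, 2.524, 0.003]
ft_force: [-1.6, 1.2, 5.7]
finger_gap: 0.0109
grasp_force: 60.0
```

Call:
step_arm:
  increments:
    - [0.012, 0.0037, 0, 0, 0, 0, 1]
    - [0.012, 0.0037, 0, 0, 0, 0, 1]
    - [0.012, 0.0037, 0, 0, 0, 0, 1]
    - [0.012, 0.0037, 0, 0, 0, 0, 1]
    - [0.012, 0.0037, 0, 0, 0, 0, 1]
    - [0.012, 0.0037, 0, 0, 0, 0, 1]
    - [0.012, 0.0037, 0, 0, 0, 0, 1]
    - [0.01, 0.0029, 0, 0, 0, 0, 1]
    - [0.003, 0.001, 0, 0, 0, 0, 1]
    - [0, 0, 0, 0, 0, 0, 1]

```text
time: 4.48
eef_pos: [0.5526, 0.1542, 0.0683]
tool_rot: [-1.866, -2.522, 0.01]
ft_force: [-25.0, -8.1, 26.3]
finger_gap: 0.0108
grasp_force: 63.4
```

Call:
step_arm:
  increments:
    - [-0.001, 0, 0, 0, 0, 0, -1]
    - [0, 0, 0, 0, 0, 0, -1]
    - [0, 0, 0.01, 0, 0, 0, -1]
    - [0, 0, 0.025, 0, 0, 0, -1]
    - [0, 0, 0.03, 0, 0, 0, -1]
    - [0, 0, 0.03, 0, 0, 0, -1]
    - [-0.01, -0.038, 0, 0, 0, 0, -1]
    - [-0.01, -0.038, 0, 0, 0, 0, -1]
    - [-0.01, -0.038, 0, 0, 0, 0, -1]
    - [-0.01, -0.038, 0, 0, 0, 0, -1]

```text
time: 5.32
eef_pos: [0.5141, 0.002, 0.1632]
tool_rot: [1.866, 2.525, 0.002]
ft_force: [-0.0, -0.8, 0.3]
finger_gap: 0.0854
grasp_force: 0.0
```

Call:
step_arm:
  increments:
    - [-0.011, -0.034, 0, 0, 0, 0, -1]
    - [-0.011, -0.034, 0, 0, 0, 0, -1]
    - [-0.011, -0.034, 0, 0, 0, 0, -1]
    - [-0.011, -0.034, 0, 0, 0, 0, -1]
    - [-0.011, -0.034, 0, 0, 0, 0, -1]
    - [0, 0, 0, 0, 0, 0, -1]

```text
time: 5.82
eef_pos: [0.4578, -0.1723, 0.1631]
tool_rot: [1.872, 2.519, -0.003]
ft_force: [0.2, -0.6, -0.7]
finger_gap: 0.0854
grasp_force: 0.0
```

```bash
cat > pot.py <<'E'
from h import *
import sys
st=ctrl.state();p=snapshot('wrist');w=cloud(p,st)
e=np.array(st['eef_pos']);print('tcp',np.round(e,4))
for m in masks_of(p,sys.argv[1])[:5]:
    q=w[m['pixels']];q=q[~np.isnan(q[:,0])]
    if len(q)<30: continue
    zt=np.percentile(q[:,2],95);t=q[q[:,2]>zt-.004]
    (c,r)=cv2.minEnclosingCircle((t[:,:2]*1000).astype(np.float32))
    col=p['frame'][m['pixels']].mean(0).astype(int)
    print(round(m['p'],2),np.round(m['bbox']),'bgr',col,'zt',round(zt,4),'c',np.round(c,1),'r',round(r,1),'delta',np.round(np.array(c)-e[:2]*1000,1))
cv2.imwrite('pics/'+sys.argv[2],p['frame'])
if len(sys.argv)>3:
    p=snapshot('scene');w=cloud(p);m=masks_of(p,'cover_grip')
    for m in m[:1]:
        q=w[m['pixels']];q=q[q[:,2]>.079];print('grip',m['p'],[np.round(x,1) for x in cv2.minAreaRect((q[:,:2]*1000).astype(np.float32))])
E
python3 pot.py pot_cream w2.png g
```

```text
tcp [ 0.4578 -0.1723  0.1631]
0.85 [231. 155. 270. 199.] bgr [109 134 139] zt 0.0458 c [ 453.9 -173.3] r 16.7 delta [-3.8 -1. ]
0.65 [256.  81. 294. 122.] bgr [107  37  81] zt 0.0461 c [453.2 -98.3] r 16.6 delta [-4.5 74. ]
grip 0.74 [array([556.2, 148.9]), array([11.7, 80.2]), np.float64(18.4)]
```

View pics/w2.png

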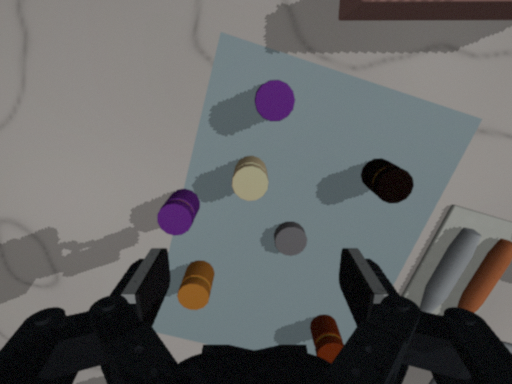

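```bash
python3 -c "
from h import *
s=ctrl.state();print(np.round(s['eef_pos'],4),np.round(s['dq'],3))"
```

```text
[ 0.4596 -0.1663  0.1624] [ 0.024  0.003  0.003 -0.002 -0.001 -0.003]
```

Call:
step_arm:
  increments:
    - [-0.005, -0.006, -0.03, 0, 0, 0, -1]
    - [0, 0, -0.035, 0, 0, 0, -1]
    - [0, 0, -0.035, 0, 0, 0, -1]
    - [0, 0, -0.03, 0, 0, 0, -1]
    - [0, 0, -0.014, 0, 0, 0, -1]
    - [0, 0, 0, 0, 0, 0, -1]
    - [0, 0, 0, 0, 0, 0, 1]
    - [0, 0, 0, 0, 0, 0, 1]
    - [0, 0, 0, 0, 0, 0, 1]
    - [0, 0, 0, 0, 0, 0, 1]

```text
time: 6.85
eef_pos: [0.4557, -0.1732, 0.0197]
tool_rot: [1.866, 2.523, 0.001]
ft_force: [0.6, -0.4, -0.5]
finger_gap: 0.0391
grasp_force: 0.0
```

Call:
step_arm:
  increments:
    - [0, 0, 0, 0, 0, 0, 1]
    - [0, 0, 0, 0, 0, 0, 1]
    - [0, 0, 0, 0, 0, 0, 1]

```text
time: 7.1
eef_pos: [0.4557, -0.1734, 0.0198]
tool_rot: [1.866, 2.523, 0.001]
ft_force: [-0.9, 1.8, 6.6]
finger_gap: 0.0323
grasp_force: 59.1
```

Call:
step_arm:
  increments:
    - [0, 0, 0.02, 0, 0, 0, 1]
    - [0, 0, 0.035, 0, 0, 0, 1]
    - [0, 0, 0.035, 0, 0, 0, 1]
    - [0.0086, 0.0374, 0.03, 0, 0, 0, 1]
    - [0.0086, 0.0374, 0, 0, 0, 0, 1]
    - [0.0086, 0.0374, 0, 0, 0, 0, 1]
    - [0.0086, 0.0374, 0, 0, 0, 0, 1]
    - [0.0086, 0.0374, 0, 0, 0, 0, 1]
    - [0.0086, 0.0374, 0, 0, 0, 0, 1]
    - [0, 0, 0, 0, 0, 0, 1]

```text
time: 7.93
eef_pos: [0.5056, 0.0522, 0.1346]
tool_rot: [1.863, 2.529, 0.006]
ft_force: [0.4, 0.3, -0.1]
finger_gap: 0.0318
grasp_force: 59.8
```

Call:
step_arm:
  increments:
    - [0, 0, 0, 0, 0, 0, 1]
    - [0, 0, 0, 0, 0, 0, 1]
    - [0, 0, 0, 0, 0, 0, 1]

```text
time: 8.18
eef_pos: [0.5045, 0.0453, 0.1337]
tool_rot: [1.869, 2.524, -0.0]
ft_force: [-0.6, 0.6, -0.9]
finger_gap: 0.0321
grasp_force: 59.8
```

Run:
```python
from h import *
s=ctrl.state();print(np.round(s['eef_pos'],4),s['finger_gap'])
p=snapshot('wrist');cv2.imwrite('pics/w3.png',p['frame']);w=cloud(p,s)
o=np.array([.4836,.1281]);X=np.array([.956,.293]);Y=np.array([-.293,.956])
for t in['chip_dark','chip_pale','case']:
    for m in masks_of(p,t)[:1]:
        q=w[m['pixels']];q=q[~np.isnan(q[:,0])]
        if 'chip' in t:q=q[(q[:,2]>.06)&(q[:,2]<.075)]
        r=cv2.minAreaRect((q[:,:2]*1000).astype(np.float32));c=np.array(r[0])/1000-o
        print(t,m['p'],m['bbox'],[np.round(x,1) for x in r],'case xy',c@X,c@Y)
K=p['mtx'];T=np.linalg.inv(ext(p,s))
f=p['frame'].copy()
for y in(-.081,-.027,.027,.081):
    c=o+Y*y
    for dx,dy in((-.032,-.025),(.032,-.025),(.032,.025),(-.032,.025)):
        a=T@np.r_[c+X*dx+Y*dy,.010,1];u=K[0,0]*a[0]/-a[2]+K[0,2];v=-K[1,1]*a[1]/-a[2]+K[1,2]
        cv2.circle(f,(int(u),int(v)),2,(0,255,0),-1)
cv2.imwrite('pics/w3.png',f)
```

```text
[0.5045 0.0453 0.1337] 0.03205162878693365
case 0.59 [210.4, 0.0, 473.7, 264.4] [array([567. ,  97.7]), array([223.3, 233.6]), np.float64(15.4)] case xy 0.07081303389129641 -0.053526979840087884
```

View pics/w3.png

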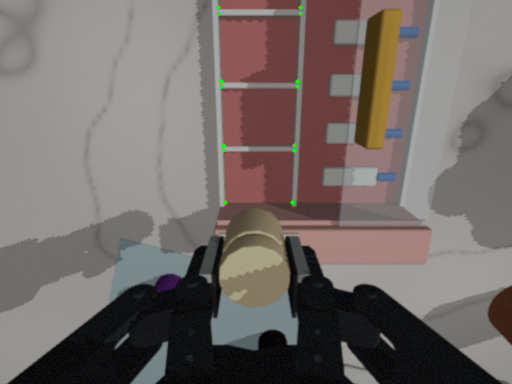

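```bash
python3 -c "
from h import *
s=ctrl.state();print(np.round(s['eef_pos'],4),np.round(s['dq'],3))"
```

```text
[0.5045 0.0451 0.1335] [ 0.004  0.003 -0.001  0.001 -0.001 -0.   ]
```

Call:
step_arm:
  increments:
    - [0.003, 0.0056, -0.02, 0, 0, 0, 1]
    - [0, 0, -0.03, 0, 0, 0, 1]
    - [0, 0, -0.03, 0, 0, 0, 1]
    - [0, 0, -0.018, 0, 0, 0, 1]
    - [0, 0, -0.006, 0, 0, 0, 1]
    - [0, 0, -0.004, 0, 0, 0, 1]
    - [0, 0, 0, 0, 0, 0, 1]
    - [0, 0, 0, 0, 0, 0, 1]

```text
time: 9.05
eef_pos: [0.5087, 0.0516, 0.0269]
tool_rot: [1.868, 2.524, 0.002]
ft_force: [-1.4, 0.5, 0.1]
finger_gap: 0.0323
grasp_force: 59.8
```

Call:
step_arm:
  increments:
    - [0, 0, -0.003, 0, 0, 0, 1]
    - [0, 0, 0, 0, 0, 0, 1]
    - [0, 0, 0, 0, 0, 0, 0]
    - [0, 0, 0, 0, 0, 0, -0.3]
    - [0, 0, 0, 0, 0, 0, -0.3]
    - [0, 0, 0.02, 0, 0, 0, -0.3]
    - [0, 0, 0.03, 0, 0, 0, -0.3]
    - [0, 0, 0.03, 0, 0, 0, -1]
    - [0, 0, 0.03, 0, 0, 0, -1]
    - [0, 0, 0.03, 0, 0, 0, -1]

```text
time: 9.88
eef_pos: [0.5071, 0.0519, 0.1639]
tool_rot: [-1.868, -2.526, 0.0]
ft_force: [0.9, -0.4, -0.4]
finger_gap: 0.0853
grasp_force: 0.0
```

Call:
step_arm:
  increments:
    - [-0.0075, -0.035, 0, 0, 0, 0, -1]
    - [-0.0075, -0.035, 0, 0, 0, 0, -1]
    - [-0.0075, -0.035, 0, 0, 0, 0, -1]
    - [-0.0075, -0.035, 0, 0, 0, 0, -1]
    - [-0.0075, -0.035, 0, 0, 0, 0, -1]
    - [-0.0075, -0.035, 0, 0, 0, 0, -1]
    - [-0.0075, -0.035, 0, 0, 0, 0, -1]
    - [-0.0075, -0.035, 0, 0, 0, 0, -1]
    - [-0.0075, -0.035, 0, 0, 0, 0, -1]
    - [-0.0075, -0.035, 0, 0, 0, 0, -1]

```text
time: 10.72
eef_pos: [0.4318, -0.2998, 0.1626]
tool_rot: [1.868, 2.525, 0.0]
ft_force: [0.5, -0.0, -0.0]
finger_gap: 0.0854
grasp_force: 0.0
```

Call:
step_arm:
  increments:
    - [0, 0, 0, 0, 0, 0, -1]
    - [0, 0, 0, 0, 0, 0, -1]
    - [0, 0, 0, 0, 0, 0, -1]

```text
time: 10.97
eef_pos: [0.4323, -0.2979, 0.1622]
tool_rot: [-1.869, -2.524, -0.001]
ft_force: [-0.3, -0.3, -0.2]
finger_gap: 0.0853
grasp_force: 0.0
```

```bash
python3 pot.py pot_caramel w4.png
python3 - <<'E'
from h import *
p=snapshot('scene');w=cloud(p);o=np.array([.4836,.1281]);X=np.array([.956,.293]);Y=np.array([-.293,.956])
for m in masks_of(p,'pot_cream')[:3]:
    q=w[m['pixels']];q=q[~np.isnan(q[:,0])];zt=np.percentile(q[:,2],95);t=q[q[:,2]>zt-.004]
    c=np.array(cv2.minEnclosingCircle(t[:,:2].astype(np.float32))[0]);print(m['p'],zt,c,'case',(c-o)@X,(c-o)@Y)
cv2.imwrite('pics/s4.png',cv2.resize(p['frame'][110:360,80:400],None,fx=2.4,fy=2.4))
E
```

```text
tcp [ 0.4323 -0.2979  0.1622]
0.8 [235. 168. 271. 211.] bgr [ 35  78 117] zt 0.0458 c [ 432.1 -310.4] r 16.9 delta [ -0.2 -12.5]
0.84 0.04702136902015499 [ 0.45449665 -0.09860995] case -0.0942488173519611 -0.20820743514065743
0.63 0.04733109894484951 [ 0.39677313 -0.22981001] case -0.18787412221481797 -0.31672170073752404
```

View pics/s4.png

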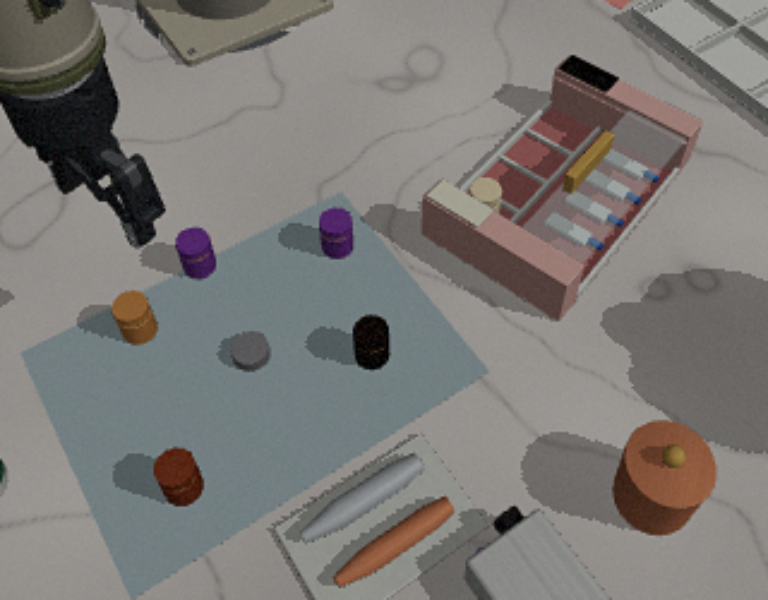

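Cream stands upright in the pale-end well at (485,193), and the cover is fully back. Caramel is next.

Call:
step_arm:
  increments:
    - [0, -0.0125, -0.03, 0, 0, 0, -1]
    - [0, 0, -0.035, 0, 0, 0, -1]
    - [0, 0, -0.035, 0, 0, 0, -1]
    - [0, 0, -0.03, 0, 0, 0, -1]
    - [0, 0, -0.013, 0, 0, 0, -1]
    - [0, 0, 0, 0, 0, 0, -1]
    - [0, 0, 0, 0, 0, 0, 0]
    - [0, 0, 0, 0, 0, 0, 1]
    - [0, 0, 0, 0, 0, 0, 1]
    - [0, 0, 0, 0, 0, 0, 1]

```text
time: 12.0
eef_pos: [0.4338, -0.3116, 0.0214]
tool_rot: [1.866, 2.523, -0.0]
ft_force: [-0.4, -0.3, 0.8]
finger_gap: 0.0386
grasp_force: 0.0
```

Call:
step_arm:
  increments:
    - [0, 0, 0, 0, 0, 0, 1]
    - [0, 0, 0, 0, 0, 0, 1]
    - [0, 0, 0, 0, 0, 0, 1]
    - [0, 0, 0, 0, 0, 0, 1]

```text
time: 12.33
eef_pos: [0.4338, -0.3118, 0.0216]
tool_rot: [1.866, 2.523, -0.0]
ft_force: [-0.1, 0.6, 6.2]
finger_gap: 0.032
grasp_force: 59.3
```

Call:
step_arm:
  increments:
    - [0, 0, 0.02, 0, 0, 0, 1]
    - [0, 0, 0.035, 0, 0, 0, 1]
    - [0, 0, 0.035, 0, 0, 0, 1]
    - [0.0052, 0.0375, 0.03, 0, 0, 0, 1]
    - [0.0052, 0.0375, 0, 0, 0, 0, 1]
    - [0.0052, 0.0375, 0, 0, 0, 0, 1]
    - [0.0052, 0.0375, 0, 0, 0, 0, 1]
    - [0.0052, 0.0375, 0, 0, 0, 0, 1]
    - [0.0052, 0.0375, 0, 0, 0, 0, 1]
    - [0.0052, 0.0375, 0, 0, 0, 0, 1]

```text
time: 13.17
eef_pos: [0.4685, -0.0517, 0.1364]
tool_rot: [1.868, 2.524, 0.001]
ft_force: [1.2, 0.3, -0.4]
finger_gap: 0.0322
grasp_force: 59.6
```

Call:
step_arm:
  increments:
    - [0.0052, 0.0375, 0, 0, 0, 0, 1]
    - [0.0052, 0.0375, 0, 0, 0, 0, 1]
    - [0.0052, 0.0375, 0, 0, 0, 0, 1]
    - [0.0057, 0.0375, 0, 0, 0, 0, 1]
    - [0, 0, 0, 0, 0, 0, 1]
    - [0, 0, 0, 0, 0, 0, 1]
    - [0, 0, 0, 0, 0, 0, 1]
    - [0, 0, 0, 0, 0, 0, 1]

```text
time: 13.83
eef_pos: [0.4895, 0.0956, 0.1356]
tool_rot: [1.869, 2.524, -0.0]
ft_force: [-0.0, 0.8, -0.6]
finger_gap: 0.0323
grasp_force: 59.7
```

Call:
step_arm:
  increments:
    - [0.002, 0.0055, -0.02, 0, 0, 0, 1]
    - [0, 0, -0.03, 0, 0, 0, 1]
    - [0, 0, -0.03, 0, 0, 0, 1]
    - [0, 0, -0.018, 0, 0, 0, 1]
    - [0, 0, -0.006, 0, 0, 0, 1]
    - [0, 0, -0.004, 0, 0, 0, 1]
    - [0, 0, -0.002, 0, 0, 0, 1]
    - [0, 0, 0, 0, 0, 0, 1]
    - [0, 0, 0, 0, 0, 0, 1]

```text
time: 14.58
eef_pos: [0.4928, 0.102, 0.0269]
tool_rot: [1.868, 2.524, 0.003]
ft_force: [-0.5, 0.0, -0.4]
finger_gap: 0.0321
grasp_force: 59.7
```

Call:
step_arm:
  increments:
    - [0, 0, -0.0015, 0, 0, 0, 1]
    - [0, 0, 0, 0, 0, 0, 1]
    - [0, 0, 0, 0, 0, 0, 0]
    - [0, 0, 0, 0, 0, 0, -0.3]
    - [0, 0, 0, 0, 0, 0, -0.3]
    - [0, 0, 0.02, 0, 0, 0, -0.3]
    - [0, 0, 0.03, 0, 0, 0, -0.3]
    - [0, 0, 0.03, 0, 0, 0, -1]
    - [0, 0, 0.03, 0, 0, 0, -1]
    - [0, 0, 0.03, 0, 0, 0, -1]

```text
time: 15.42
eef_pos: [0.4911, 0.1022, 0.1652]
tool_rot: [-1.868, -2.526, 0.0]
ft_force: [0.6, -1.0, -0.8]
finger_gap: 0.0852
grasp_force: 0.0
```

Call:
step_arm:
  increments:
    - [0.009, -0.0365, 0, 0, 0, 0, -1]
    - [0.009, -0.0365, 0, 0, 0, 0, -1]
    - [0.009, -0.0365, 0, 0, 0, 0, -1]
    - [0.009, -0.0365, 0, 0, 0, 0, -1]
    - [0.009, -0.0365, 0, 0, 0, 0, -1]
    - [0.009, -0.0365, 0, 0, 0, 0, -1]
    - [0.009, -0.0365, 0, 0, 0, 0, -1]
    - [0.009, -0.0365, 0, 0, 0, 0, -1]
    - [0.009, -0.0365, 0, 0, 0, 0, -1]
    - [0.009, -0.0365, 0, 0, 0, 0, -1]

```text
time: 16.25
eef_pos: [0.5815, -0.2647, 0.1637]
tool_rot: [-1.868, -2.525, -0.0]
ft_force: [0.7, 0.3, 0.7]
finger_gap: 0.0852
grasp_force: 0.0
```

Call:
step_arm:
  increments:
    - [0.009, -0.0365, 0, 0, 0, 0, -1]
    - [0.009, -0.0365, 0, 0, 0, 0, -1]
    - [0, 0, 0, 0, 0, 0, -1]
    - [0, 0, 0, 0, 0, 0, -1]
    - [0, 0, 0, 0, 0, 0, -1]
    - [0, 0, 0, 0, 0, 0, -1]

```text
time: 16.75
eef_pos: [0.5995, -0.3347, 0.1638]
tool_rot: [-1.867, -2.526, -0.0]
ft_force: [0.9, 0.8, 0.0]
finger_gap: 0.0851
grasp_force: 0.0
```

```bash
python3 pot.py pot_chestnut w5.png g
```

```text
tcp [ 0.5995 -0.3347  0.1638]
0.72 [234. 159. 271. 208.] bgr [19 36 79] zt 0.0459 c [ 600.1 -341.5] r 17.0 delta [ 0.6 -6.8]
grip 0.87 [array([555.1, 148.3]), array([12.7, 78.8]), np.float64(17.6)]
```

Call:
step_arm:
  increments:
    - [0.0005, -0.0065, -0.03, 0, 0, 0, -1]
    - [0, 0, -0.035, 0, 0, 0, -1]
    - [0, 0, -0.035, 0, 0, 0, -1]
    - [0, 0, -0.03, 0, 0, 0, -1]
    - [0, 0, -0.015, 0, 0, 0, -1]
    - [0, 0, 0, 0, 0, 0, -1]
    - [0, 0, 0, 0, 0, 0, 0]
    - [0, 0, 0, 0, 0, 0, 1]
    - [0, 0, 0, 0, 0, 0, 1]
    - [0, 0, 0, 0, 0, 0, 1]

```text
time: 17.78
eef_pos: [0.6017, -0.3434, 0.0218]
tool_rot: [1.866, 2.522, 0.0]
ft_force: [-0.7, 1.1, 0.2]
finger_gap: 0.0387
grasp_force: 0.0
```

Call:
step_arm:
  increments:
    - [0, 0, 0, 0, 0, 0, 1]
    - [0, 0, 0, 0, 0, 0, 1]
    - [0, 0, 0, 0, 0, 0, 1]
    - [0, 0, 0, 0, 0, 0, 1]

```text
time: 18.12
eef_pos: [0.6017, -0.3435, 0.0218]
tool_rot: [1.866, 2.522, 0.0]
ft_force: [-0.1, 1.0, 6.2]
finger_gap: 0.0322
grasp_force: 59.5
```

Call:
step_arm:
  increments:
    - [0, 0, 0.02, 0, 0, 0, 1]
    - [0, 0, 0.035, 0, 0, 0, 1]
    - [0, 0, 0.035, 0, 0, 0, 1]
    - [-0.0097, 0.038, 0.03, 0, 0, 0, 1]
    - [-0.0097, 0.038, 0, 0, 0, 0, 1]
    - [-0.0097, 0.038, 0, 0, 0, 0, 1]
    - [-0.0097, 0.038, 0, 0, 0, 0, 1]
    - [-0.0097, 0.038, 0, 0, 0, 0, 1]
    - [-0.0097, 0.038, 0, 0, 0, 0, 1]
    - [-0.0097, 0.038, 0, 0, 0, 0, 1]

```text
time: 18.95
eef_pos: [0.5333, -0.0808, 0.1353]
tool_rot: [1.868, 2.524, 0.001]
ft_force: [0.9, 0.9, 0.0]
finger_gap: 0.0324
grasp_force: 59.6
```

Call:
step_arm:
  increments:
    - [-0.0097, 0.038, 0, 0, 0, 0, 1]
    - [-0.0097, 0.038, 0, 0, 0, 0, 1]
    - [-0.0097, 0.038, 0, 0, 0, 0, 1]
    - [-0.0097, 0.038, 0, 0, 0, 0, 1]
    - [-0.0097, 0.038, 0, 0, 0, 0, 1]
    - [-0.0097, 0.038, 0, 0, 0, 0, 1]
    - [0, 0, 0, 0, 0, 0, 1]
    - [0, 0, 0, 0, 0, 0, 1]
    - [0, 0, 0, 0, 0, 0, 1]
    - [0, 0, 0, 0, 0, 0, 1]

```text
time: 19.78
eef_pos: [0.476, 0.1448, 0.1346]
tool_rot: [1.869, 2.524, 0.001]
ft_force: [-0.6, -0.9, -0.8]
finger_gap: 0.032
grasp_force: 59.6
```

Call:
step_arm:
  increments:
    - [0, 0.007, -0.02, 0, 0, 0, 1]
    - [0, 0, -0.03, 0, 0, 0, 1]
    - [0, 0, -0.03, 0, 0, 0, 1]
    - [0, 0, -0.018, 0, 0, 0, 1]
    - [0, 0, -0.006, 0, 0, 0, 1]
    - [0, 0, -0.004, 0, 0, 0, 1]
    - [0, 0, -0.002, 0, 0, 0, 1]
    - [0, 0, 0, 0, 0, 0, 1]
    - [0, 0, 0, 0, 0, 0, 1]

```text
time: 20.53
eef_pos: [0.4771, 0.1522, 0.0259]
tool_rot: [1.869, 2.523, 0.003]
ft_force: [1.1, 0.1, -1.6]
finger_gap: 0.0321
grasp_force: 59.5
```

Call:
step_arm:
  increments:
    - [0, 0, 0, 0, 0, 0, 0]
    - [0, 0, 0, 0, 0, 0, -0.3]
    - [0, 0, 0, 0, 0, 0, -0.3]
    - [0, 0, 0.02, 0, 0, 0, -0.3]
    - [0, 0, 0.03, 0, 0, 0, -0.3]
    - [0, 0, 0.03, 0, 0, 0, -1]
    - [0, 0, 0.03, 0, 0, 0, -1]
    - [0, 0, 0.03, 0, 0, 0, -1]

```text
time: 21.2
eef_pos: [0.4752, 0.1527, 0.1657]
tool_rot: [1.868, 2.526, 0.0]
ft_force: [1.1, 0.9, -0.6]
finger_gap: 0.0857
grasp_force: 0.0
```

Call:
step_arm:
  increments:
    - [0.0132, -0.036, 0, 0, 0, 0, -1]
    - [0.0132, -0.036, 0, 0, 0, 0, -1]
    - [0.0132, -0.036, 0, 0, 0, 0, -1]
    - [0.0132, -0.036, 0, 0, 0, 0, -1]
    - [0.0132, -0.036, 0, 0, 0, 0, -1]
    - [0.0132, -0.036, 0, 0, 0, 0, -1]
    - [0.0132, -0.036, 0, 0, 0, 0, -1]
    - [0.0132, -0.036, 0, 0, 0, 0, -1]
    - [0, 0, 0, 0, 0, 0, -1]
    - [0, 0, 0, 0, 0, 0, -1]

```text
time: 22.03
eef_pos: [0.5811, -0.1375, 0.1638]
tool_rot: [-1.872, -2.522, 0.0]
ft_force: [-0.4, 1.4, -0.2]
finger_gap: 0.0855
grasp_force: 0.0
```

Call:
step_arm:
  increments:
    - [0, 0, 0, 0, 0, 0, -1]
    - [0, 0, 0, 0, 0, 0, -1]

```text
time: 22.2
eef_pos: [0.5808, -0.1343, 0.1641]
tool_rot: [-1.867, -2.526, -0.0]
ft_force: [-0.6, -0.2, 0.5]
finger_gap: 0.0857
grasp_force: 0.0
```

```bash
python3 pot.py pot_espresso w6.png
```

```text
tcp [ 0.5808 -0.1343  0.1641]
0.9 [241. 160. 272. 204.] bgr [14 15 19] zt 0.046 c [ 582.5 -137.8] r 16.9 delta [ 1.7 -3.5]
```

Call:
step_arm:
  increments:
    - [0.001, -0.002, -0.03, 0, 0, 0, -1]
    - [0, 0, -0.035, 0, 0, 0, -1]
    - [0, 0, -0.035, 0, 0, 0, -1]
    - [0, 0, -0.03, 0, 0, 0, -1]
    - [0, 0, -0.015, 0, 0, 0, -1]
    - [0, 0, 0, 0, 0, 0, -1]
    - [0, 0, 0, 0, 0, 0, 0]
    - [0, 0, 0, 0, 0, 0, 1]
    - [0, 0, 0, 0, 0, 0, 1]
    - [0, 0, 0, 0, 0, 0, 1]

```text
time: 23.13
eef_pos: [0.5837, -0.1376, 0.0215]
tool_rot: [1.866, 2.523, 0.002]
ft_force: [-0.5, -0.5, -0.7]
finger_gap: 0.0388
grasp_force: 0.0
```

Call:
step_arm:
  increments:
    - [0, 0, 0, 0, 0, 0, 1]
    - [0, 0, 0, 0, 0, 0, 1]
    - [0, 0, 0, 0, 0, 0, 1]
    - [0, 0, 0, 0, 0, 0, 1]

```text
time: 23.47
eef_pos: [0.5837, -0.1378, 0.0215]
tool_rot: [1.866, 2.523, 0.002]
ft_force: [-0.7, 1.1, 5.4]
finger_gap: 0.0319
grasp_force: 59.4
```

Call:
step_arm:
  increments:
    - [0, 0, 0.02, 0, 0, 0, 1]
    - [0, 0, 0.035, 0, 0, 0, 1]
    - [0, 0, 0.035, 0, 0, 0, 1]
    - [-0.0137, 0.0382, 0.03, 0, 0, 0, 1]
    - [-0.0137, 0.0382, 0, 0, 0, 0, 1]
    - [-0.0137, 0.0382, 0, 0, 0, 0, 1]
    - [-0.0137, 0.0382, 0, 0, 0, 0, 1]
    - [-0.0137, 0.0382, 0, 0, 0, 0, 1]
    - [-0.0137, 0.0382, 0, 0, 0, 0, 1]
    - [-0.0137, 0.0382, 0, 0, 0, 0, 1]

```text
time: 24.3
eef_pos: [0.488, 0.125, 0.1351]
tool_rot: [1.868, 2.524, 0.002]
ft_force: [0.4, 0.7, -0.8]
finger_gap: 0.0326
grasp_force: 59.6
```

Call:
step_arm:
  increments:
    - [-0.0137, 0.0382, 0, 0, 0, 0, 1]
    - [-0.0137, 0.0382, 0, 0, 0, 0, 1]
    - [0, 0, 0, 0, 0, 0, 1]
    - [0, 0, 0, 0, 0, 0, 1]
    - [0, 0, 0, 0, 0, 0, 1]
    - [0, 0, 0, 0, 0, 0, 1]

```text
time: 24.8
eef_pos: [0.4618, 0.1989, 0.1343]
tool_rot: [1.869, 2.524, 0.001]
ft_force: [-0.3, -1.3, -0.7]
finger_gap: 0.0325
grasp_force: 59.6
```

Call:
step_arm:
  increments:
    - [-0.002, 0.0065, -0.02, 0, 0, 0, 1]
    - [0, 0, -0.03, 0, 0, 0, 1]
    - [0, 0, -0.03, 0, 0, 0, 1]
    - [0, 0, -0.018, 0, 0, 0, 1]
    - [0, 0, -0.006, 0, 0, 0, 1]
    - [0, 0, -0.004, 0, 0, 0, 1]
    - [0, 0, -0.002, 0, 0, 0, 1]
    - [0, 0, 0, 0, 0, 0, 1]
    - [0, 0, 0, 0, 0, 0, 1]

```text
time: 25.55
eef_pos: [0.4608, 0.2059, 0.0257]
tool_rot: [1.869, 2.523, 0.003]
ft_force: [-0.5, -0.3, -0.2]
finger_gap: 0.0325
grasp_force: 59.4
```

Call:
step_arm:
  increments:
    - [0, 0, 0, 0, 0, 0, 0]
    - [0, 0, 0, 0, 0, 0, -0.3]
    - [0, 0, 0, 0, 0, 0, -0.3]
    - [0, 0, 0.02, 0, 0, 0, -0.3]
    - [0, 0, 0.03, 0, 0, 0, -0.3]
    - [0, 0, 0.03, 0, 0, 0, -1]
    - [0, 0, 0.03, 0, 0, 0, -1]
    - [0, 0, 0.02, 0, 0, 0, -1]
    - [0.02, -0.03, 0.02, 0, 0, 0, -1]
    - [0.03, -0.03, 0.02, 0, 0, 0, -1]

```text
time: 26.38
eef_pos: [0.5055, 0.1502, 0.1938]
tool_rot: [1.863, 2.529, 0.002]
ft_force: [0.9, 0.1, 0.8]
finger_gap: 0.0853
grasp_force: 0.0
```

Call:
step_arm:
  increments:
    - [0.02, -0.02, 0, 0, 0, 0, -1]
    - [0.02, 0, 0, 0, 0, 0, -1]
    - [0, 0, 0, 0, 0, 0, -1]
    - [0, 0, 0, 0, 0, 0, -1]
    - [0, 0, 0, 0, 0, 0, -1]

```text
time: 26.8
eef_pos: [0.545, 0.1299, 0.1912]
tool_rot: [-1.867, -2.525, 0.001]
ft_force: [0.3, 0.4, 0.0]
finger_gap: 0.0852
grasp_force: 0.0
```

```bash
cat > chk.py <<'E'
from h import *
import sys
o=np.array([.4836,.1281]);X=np.array([.956,.293]);Y=np.array([-.293,.956])
s=ctrl.state();print(np.round(s['eef_pos'],4));ims=[]
for n in('wrist','side'):
    p=snapshot(n);w=cloud(p,s);ims.append(p['frame'])
    for t in('pot_cream','pot_caramel','pot_chestnut','pot_espresso','cover_grip'):
        for m in masks_of(p,t)[:2]:
            q=w[m['pixels']];q=q[~np.isnan(q[:,0])]
            if len(q)<20: continue
            zt=np.percentile(q[:,2],90);k=q[abs(q[:,2]-zt)<.004];r=cv2.minAreaRect((k[:,:2]*1000).astype(np.float32));c=np.array(r[0])/1000
            print(n,t,round(m['p'],2),'zt',round(zt,3),np.round(c,4),np.round(r[1],1),'case',np.round([(c-o)@X,(c-o)@Y],4))
cv2.imwrite('pics/'+sys.argv[1],np.vstack([ims[0][:300],ims[1][150:350,100:][:, :412].copy() if 0 else cv2.resize(ims[1][180:330,150:406],(512,300))]))
E
python3 chk.py k1.png
```

```text
[0.545  0.1299 0.1912]
wrist pot_cream 0.82 zt 0.05 [0.5092 0.0526] [32.9 32.6] case [ 0.0024 -0.0797]
wrist pot_cream 0.55 zt 0.038 [ 0.4053 -0.2154] [ 4. 14.] case [-0.1755 -0.3054]
wrist pot_caramel 0.83 zt 0.05 [0.4929 0.1042] [32.5 32.9] case [ 0.0019 -0.0256]
wrist pot_caramel 0.48 zt 0.06 [0.5783 0.156 ] [ 70.4 214.7] case [ 0.0987 -0.0011]
wrist pot_chestnut 0.69 zt 0.05 [0.4769 0.1541] [32.9 32.8] case [0.0012 0.0268]
wrist pot_espresso 0.59 zt 0.05 [0.4613 0.2058] [32.8 33.2] case [0.0015 0.0808]
wrist cover_grip 0.93 zt 0.06 [0.5784 0.1557] [ 70.4 215.4] case [ 0.0987 -0.0014]
side pot_cream 0.7 zt 0.046 [ 0.4521 -0.0965] [30.9 32.4] case [-0.0959 -0.2055]
side pot_cream 0.69 zt 0.05 [0.5074 0.0535] [33.1 29.3] case [ 0.0009 -0.0783]
side pot_caramel 0.63 zt 0.05 [0.4942 0.1144] [50.9 31. ] case [ 0.0062 -0.0162]
side pot_chestnut 0.6 zt 0.05 [0.4771 0.1565] [31.3 32.5] case [0.0021 0.029 ]
side pot_espresso 0.53 zt 0.051 [0.4608 0.2077] [31.4 31.5] case [0.0016 0.0828]
side pot_espresso 0.4 zt 0.069 [0.5185 0.0109] [61.2 29.6] case [-0.0009 -0.1223]
side cover_grip 0.74 zt 0.051 [0.4599 0.2081] [32.5 31.8] case [0.0008 0.0835]
side cover_grip 0.7 zt 0.062 [0.578  0.1568] [ 70.  217.2] case [ 0.0986 -0.0002]
```

View pics/k1.png

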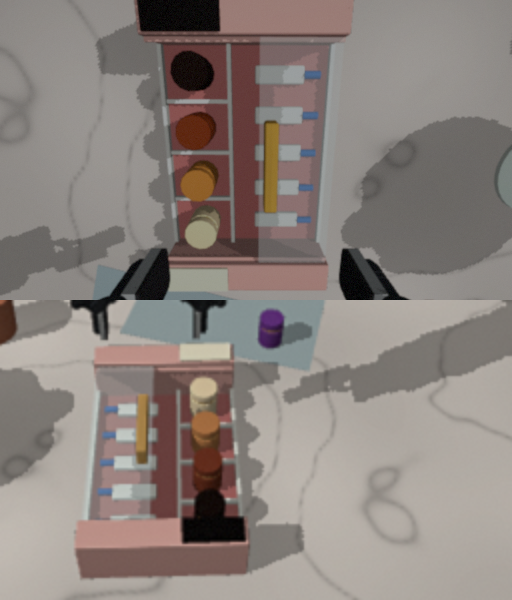

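All four pots are upright with tops at 0.050, in order from pale (200,235) to black (190,70). Now the cover shuts.

Call:
step_arm:
  increments:
    - [0.009, 0.02, -0.03, 0, 0, 0, -1]
    - [0, 0, -0.03, 0, 0, 0, -1]
    - [0, 0, -0.03, 0, 0, 0, -1]
    - [0, 0, -0.02, 0, 0, 0, -1]
    - [0, 0, -0.012, 0, 0, 0, -1]
    - [0, 0, 0, 0, 0, 0, -0.3]
    - [0, 0, 0, 0, 0, 0, 1]
    - [0, 0, 0, 0, 0, 0, 1]
    - [0, 0, 0, 0, 0, 0, 1]
    - [0, 0, 0, 0, 0, 0, 1]

```text
time: 28.23
eef_pos: [0.5561, 0.1499, 0.0716]
tool_rot: [1.867, 2.524, 0.004]
ft_force: [-0.5, -0.5, 0.1]
finger_gap: 0.0251
grasp_force: 0.0
```

Call:
step_arm:
  increments:
    - [0, 0, 0, 0, 0, 0, 1]
    - [0, 0, 0, 0, 0, 0, 1]
    - [0, 0, 0, 0, 0, 0, 1]

```text
time: 28.48
eef_pos: [0.5539, 0.1493, 0.0713]
tool_rot: [-1.868, -2.525, 0.003]
ft_force: [-12.2, -2.9, 13.6]
finger_gap: 0.0104
grasp_force: 60.1
```

Call:
step_arm:
  increments:
    - [-0.0117, -0.0036, 0, 0, 0, 0, 1]
    - [-0.0117, -0.0036, 0, 0, 0, 0, 1]
    - [-0.0117, -0.0036, 0, 0, 0, 0, 1]
    - [-0.0117, -0.0036, 0, 0, 0, 0, 1]
    - [-0.0117, -0.0036, 0, 0, 0, 0, 1]
    - [-0.0117, -0.0036, 0, 0, 0, 0, 1]
    - [-0.0117, -0.0036, 0, 0, 0, 0, 1]
    - [-0.0117, -0.0036, 0, 0, 0, 0, 1]
    - [0, 0, 0, 0, 0, 0, 1]
    - [0, 0, 0, 0, 0, 0, 1]

```text
time: 29.32
eef_pos: [0.4617, 0.1212, 0.0714]
tool_rot: [1.868, 2.524, 0.003]
ft_force: [-2.2, 1.0, 5.9]
finger_gap: 0.0103
grasp_force: 61.3
```

Call:
step_arm:
  increments:
    - [-0.002, -0.0006, 0, 0, 0, 0, 1]
    - [-0.002, -0.0006, 0, 0, 0, 0, 1]
    - [0, 0, 0, 0, 0, 0, 1]
    - [0, 0, 0, 0, 0, 0, 1]

```text
time: 29.65
eef_pos: [0.4583, 0.1202, 0.0714]
tool_rot: [1.867, 2.524, 0.004]
ft_force: [-1.6, 1.8, 7.7]
finger_gap: 0.0101
grasp_force: 61.6
```

Call:
step_arm:
  increments:
    - [-0.0015, -0.0004, 0, 0, 0, 0, 1]
    - [-0.0015, -0.0004, 0, 0, 0, 0, 1]
    - [0, 0, 0, 0, 0, 0, 1]
    - [0, 0, 0, 0, 0, 0, 1]

```text
time: 29.98
eef_pos: [0.458, 0.1201, 0.0715]
tool_rot: [1.865, 2.521, 0.012]
ft_force: [15.8, 6.4, -7.2]
finger_gap: 0.0102
grasp_force: 59.7
```

The cover is on its front stop. Releasing and backing off.

Call:
step_arm:
  increments:
    - [0, 0, 0, 0, 0, 0, -1]
    - [0, 0, 0, 0, 0, 0, -1]
    - [0, 0, 0, 0, 0, 0, -1]
    - [0, 0, 0.01, 0, 0, 0, -1]
    - [0, 0, 0.03, 0, 0, 0, -1]
    - [0, 0, 0.03, 0, 0, 0, -1]
    - [0.015, -0.03, 0.03, 0, 0, 0, -1]
    - [0.015, -0.03, 0.02, 0, 0, 0, -1]
    - [0, 0, 0, 0, 0, 0, -1]
    - [0, 0, 0, 0, 0, 0, -1]

```text
time: 30.82
eef_pos: [0.4845, 0.0599, 0.1898]
tool_rot: [1.87, 2.521, 0.003]
ft_force: [0.7, -0.4, -0.4]
finger_gap: 0.0853
grasp_force: 0.0
```

```bash
python3 chk.py k2.png
```

```text
[0.4845 0.0599 0.1898]
wrist pot_cream 0.68 zt 0.046 [ 0.4535 -0.0975] [33.1 33. ] case [-0.0949 -0.2068]
wrist pot_cream 0.35 zt 0.061 [0.4858 0.1159] [ 70.2 191. ] case [-0.0015 -0.0123]
wrist cover_grip 0.62 zt 0.061 [0.4858 0.1159] [ 70.2 191. ] case [-0.0015 -0.0123]
side pot_cream 0.66 zt 0.046 [ 0.4522 -0.093 ] [26.9 27.2] case [-0.0948 -0.2021]
side pot_cream 0.65 zt 0.046 [ 0.3939 -0.2271] [33.7 30.3] case [-0.1898 -0.3132]
side pot_caramel 0.65 zt 0.069 [0.5186 0.0116] [60.1 26.3] case [-0.0006 -0.1216]
side pot_espresso 0.25 zt 0.069 [0.5185 0.0108] [60.7 31.3] case [-0.001  -0.1223]
side cover_grip 0.71 zt 0.062 [0.4819 0.1273] [ 70.  213.5] case [-0.0019 -0.0002]
```

View pics/k2.png

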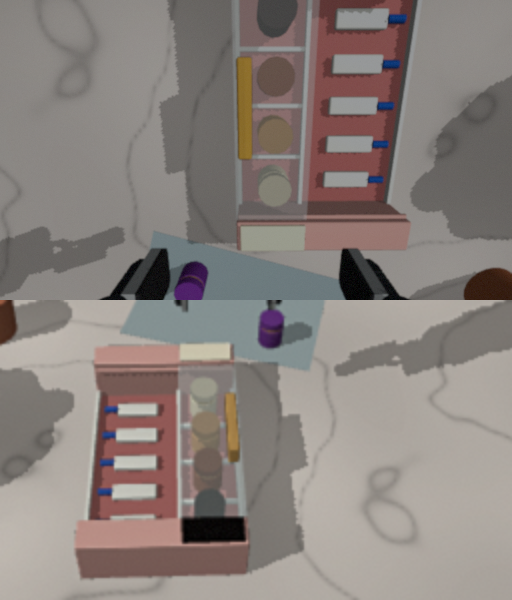

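The cover plate is at case x -1 to -2 mm (it was +98.6 when open), so it moved the full 100 mm to its stop. The pots stand upright beneath it and the robot is clear.

```bash
python3 -c "
from workcell import ctrl
print(ctrl.job_done())"
```

```text
the job is handed in; nothing more can be done
None
```

The job is handed in: the cover was slid fully back, cream, caramel, chestnut and espresso were stood upright in the wells from the pale chip to the black chip, and the cover was slid shut to its stop, in about 31 s with no pot tipped.

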